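Sort the coins into the storage box and shut it

TASK

Put the loose coins away in the black storage box: draw its sliding lid back, lay all the coins in round capsules in the compartment whose liner is printed with a disc and all the coins in square holders in the one printed with a square, then slide the lid fully shut. Leave the big gold medal, the dish, the caliper and the easel where they are.

Things in the scene. Friction and masses are not known exactly. Their poses are not given: they have to be found in the camera images.
- capsule1: coin in a round white plastic capsule, a disc 46 mm across and 7 mm thick with a silvery coin in its top, 35 g; origin at the centre of its underside, z along its axis; may be absent
- capsule2: coin in a round white plastic capsule, a disc 46 mm across and 7 mm thick with a silvery coin in its top, 35 g; origin at the centre of its underside, z along its axis; may be absent
- capsule3: coin in a round white plastic capsule, a disc 46 mm across and 7 mm thick with a silvery coin in its top, 35 g; origin at the centre of its underside, z along its axis; may be absent
- capsule4: coin in a round white plastic capsule, a disc 46 mm across and 7 mm thick with a silvery coin in its top, 35 g; origin at the centre of its underside, z along its axis; may be absent
- holder1: coin in a square white plastic holder, 50 x 50 x 7 mm with a silvery round coin in its top, 35 g; origin at the centre of its underside, x and y along its edges; may be absent
- holder2: coin in a square white plastic holder, 50 x 50 x 7 mm with a silvery round coin in its top, 35 g; origin at the centre of its underside, x and y along its edges; may be absent
- holder3: coin in a square white plastic holder, 50 x 50 x 7 mm with a silvery round coin in its top, 35 g; origin at the centre of its underside, x and y along its edges; may be absent
- box: black coin storage box, fixed; origin at the centre of its underside, long side along its y. Outside 127 x 212 mm (x, y), walls 46 mm high. A 4 mm cross wall at y = 0 parts it into two compartments 115 x 100 mm (x, y) centred at y = -52 and +52 mm. Two lid runners, 6 mm wide at x = -66 and +66 mm, tops 53 mm above the shelf, run from y = -106 to +311 mm
- lid (a joint): travel (m) of the flat black lid along the box's +y: 0 = fully shut over both compartments, 0.205 = fully drawn back, both open; stays where left (about 1.5 N). Lid 122 x 212 x 5 mm, centred over the box when shut; underside 46.5 mm, top 51.5 mm above the shelf
- lid_grip (a point): centre of the top of the lid's grey grip rib, 69.5 mm above the shelf; rib 64 mm along the box's x, 12 mm thick along the box's y, 18 mm high above the lid; at y = -75 mm in the box's frame when shut, moves with the lid
- liner_round: grey felt liner, 113 x 98 x 2 mm, on the floor of either compartment (which one varies), printed with a black disc 72 mm across: the compartment for round capsules; origin at the centre of its underside, 4 mm above the shelf, axes as the box's; coins lie on its top, 6 mm above the shelf
- liner_square: grey felt liner, 113 x 98 x 2 mm, on the floor of either compartment (which one varies), printed with a black square 66 mm wide: the compartment for square holders; origin at the centre of its underside, 4 mm above the shelf, axes as the box's; coins lie on its top, 6 mm above the shelf
- medal: large gold-toned medal in a clear round capsule, 80 mm across, 10 mm thick, lying flat; stays out; origin at the centre of its underside
- dish: blue ceramic coin dish, 110 mm across, 25 mm high, loose; not to be disturbed; origin at the centre of its underside
- caliper: steel coin caliper, about 200 x 60 x 10 mm, lying flat, loose; not to be disturbed; origin under the middle of its 200 mm beam, which lies along its y
- easel: clear acrylic easel stand, 60 x 80 mm foot, about 90 mm high, loose; not to be disturbed; origin at the centre of its underside
Not all that is in view belongs to the job. What is shaped like the capsule4 but orange or pink is not meant.

How it is judged:
On the way, in this order (a step that is already met when the one before it is completed fails the run):
1. every coin lies in the compartment for its shape (x of capsule1 in the frame of liner_round between -0.055 and 0.055 m and y of capsule1 in the frame of liner_round between -0.048 and 0.048 m and z of capsule1 in the frame of liner_round between -0.005 and 0.038 m and x of capsule2 in the frame of liner_round between -0.055 and 0.055 m and y of capsule2 in the frame of liner_round between -0.048 and 0.048 m and z of capsule2 in the frame of liner_round between -0.005 and 0.038 m and x of capsule3 in the frame of liner_round between -0.055 and 0.055 m and y of capsule3 in the frame of liner_round between -0.048 and 0.048 m and z of capsule3 in the frame of liner_round between -0.005 and 0.038 m and x of capsule4 in the frame of liner_round between -0.055 and 0.055 m and y of capsule4 in the frame of liner_round between -0.048 and 0.048 m and z of capsule4 in the frame of liner_round between -0.005 and 0.038 m and x of holder1 in the frame of liner_square between -0.055 and 0.055 m and y of holder1 in the frame of liner_square between -0.048 and 0.048 m and z of holder1 in the frame of liner_square between -0.005 and 0.038 m and x of holder2 in the frame of liner_square between -0.055 and 0.055 m and y of holder2 in the frame of liner_square between -0.048 and 0.048 m and z of holder2 in the frame of liner_square between -0.005 and 0.038 m and x of holder3 in the frame of liner_square between -0.055 and 0.055 m and y of holder3 in the frame of liner_square between -0.048 and 0.048 m and z of holder3 in the frame of liner_square between -0.005 and 0.038 m), for 0.2 s.
2. the lid is slid shut (value of joint lid below 0.005 m), for 0.2 s.
At the end, for the whole second after the job is handed in: Every coin present is at rest within its own compartment (origin within 55 mm in x and 48 mm in y of its liner's centre and less than 38 mm above the liner's underside), and the lid is shut to within 5 mm (all of step 1 and value of joint lid below 0.005 m and linear speed of each of capsule1, capsule2, capsule3, capsule4, holder1, holder2, holder3 below 0.02 m/s); the robot touches nothing.
It fails at once if the medal is moved more than 25 mm (distance of medal from where it was at the start of the episode above 0.025 m).
It fails at once if the dish is moved more than 25 mm (distance of dish from where it was at the start of the episode above 0.025 m).
It fails at once if the caliper is moved more than 25 mm (distance of caliper from where it was at the start of the episode above 0.025 m).
It fails at once if the easel is moved more than 25 mm (distance of easel from where it was at the start of the episode above 0.025 m).
Of capsule1, capsule2, capsule3, capsule4, holder1, holder2, holder3 only 5 to 7 are there at a start; the rules pass over those that are not, and their reading is None.
At some moment in a run one of capsule1, capsule2, capsule3, capsule4, holder1, holder2, holder3 may be knocked a few centimetres aside while the robot is not near it.
Once in a run the grip may slacken for a moment while it holds something.
It also fails if it takes over 208 s, if anything falls off the work surface, if the arm or the gripper's body presses on something with over 40 N, if the wrist force passes 120 N, or if a joint passes its speed limit or range.

ROBOT

A 7-joint arm with a two-finger parallel gripper is mounted at the origin on the work surface. World frame = base frame: x ahead of the robot, y to its left, z up, the work surface at z = 0. Lengths are in m, angles in rad, forces in N, time in s.
With the tool pointing down it reaches from about 0.425 to 1.025 m from the base axis. Payload 9.4 kg.
Tool frame: the origin (TCP) lies at the very end of the fingers, on their centre line; the grasp point (between the pads) lies 19 mm behind it; y points along the fingers, x is the direction in which the jaws open and shut, and the axes are right-handed (so a half turn about y gives the same grasp; the last joint's range is limited). The gripper opens to 85 mm and grips with 20 to 120 N. Pads are 22 mm wide; open, the fingers measure 114 mm over their backs; the gripper's body (76 mm by 85 mm) begins 54 mm behind the grasp point. The pads swing forward as they close: fully open they stand 13 mm farther back than shut.
Start: joints at [-0.077, 0.599, -0.003, 1.599, 0.002, 0.943, -0.08], TCP at [0.725, -0, 0.231] pointing down, gripper open.
Joint ranges: [-2.57, 2.57], [-0.35, 1.97], [-1.29, 1.29], [0.11, 2.56], [-1.05, 4.19], [0.11, 1.86], [-2.63, 2.63]. Speed limits (rad/s): [2.22, 2.22, 3.01, 3.01, 3.14, 3.14, 3.14].

INTERFACE

Orientations are given as [roll, pitch, yaw] about the fixed x, y, z axes, in that order (R = Rz(yaw) Ry(pitch) Rx(roll)).
In Python, from station import status, camera, robot gives the robot as it stands.
- The arm moves only by the tool carry_out, never from a script. Its argument "series" is a list of rows, each an object with "linear": the shift along the tool's x, y, z in mm, a list of three; "roll": the turn about the tool's y in degrees. A call has 1 to 20 rows; each row is the pose to reach, as a shift and turn from the pose commanded when the call began, along the tool's axes at that moment; what a row does not reach only later rows make up. A row lasts 1/8 s, in which the tool goes at most 62.5 mm and 10.7 degrees, less where a joint would pass 70% of its speed; a pose out of reach is approached as far as the arm can. A call with a gripper value outside its range is refused whole. "fingers" is the gripper's target within -1 to 1 (shut at 1, half-way at 0, fully open at -1), set as the call begins (left out, the last holds). The fingers move at their own pace and stop on an object; "force" is the grip in N (left out, the last holds). Time passes only in rows, so rows that repeat a pose let the fingers close. It gives the time, the measured TCP pose, the force and the opening at its end, in the units of the state.
- status.state(): the state, without advancing time (a new reading comes with each control period).
- camera(name): name is "scene" or "side" or "wrist"; returns a dict with "image" (400x640x3 uint8, red, green, blue), "intrinsics" (3x3 intrinsics, pixels), "k1" (the pictures are not rectified: a ray, as slopes to the right and down, at radius r is drawn at 1 + k1 r^2 times it, then the intrinsics apply), "view" (4x4, takes a point from world to camera coordinates); the wrist camera has in their place "hand_eye" (4x4, takes a point from camera to tool coordinates, whose origin is the TCP and whose axes are the tool frame's). Camera axes: x right, y down, z forward; pixel columns grow to the right and rows downward; lengths in m; the calibration is good to about 2 mm. A picture is of the moment at which its call begins: read the wrist's pose just before it. There is no depth.
- robot.close_job(): hands the job in, once; it reports no verdict.
The state is a dict: "clock": time; "joints": joint angles; "joint_vel": joint speeds; "effort": joint torques, N m; "eef_pos": TCP position; "orientation": TCP orientation; "force": force on the tool from outside, world axes, zero at the start; "torque": the same for the moment, N m; "opening": finger opening in m.
Only numpy, scipy, OpenCV 4.12 (cv2) and the standard library are available. Lean on these libraries where they do the work, as an engineer would, in place of code of your own. Each camera call takes 0.05 s, during which the arm holds its last target. There are 200 camera calls.

## Working session

There is one attempt and no reset: what is moved stays moved. The work goes in short steps, Python scripts to look and compute and a tool call to move; the robot and the scene stay as the last step left them, time stands still between calls to the robot, and variables do not carry over. Pictures are saved under pics/ and viewed, about 12 in all and at most 16, crops included, and the job is handed in when it is done.

Besides the shell and the picture viewer there is one more tool, called after "Request:" as a command line: name --argument value ..., lists and objects as JSON in quotes. carry_out: Moves the arm, as the interface text tells. Its arguments: {"type":"object","properties":{"series":{"type":"array","items":{"type":"object","properties":{"linear":{"type":"array","items":{"type":"number"}},"roll":{"type":"number"}}}},"fingers":{"type":"number"},"force":{"type":"number"}},"required":["series"]}

```bash
ls; mkdir -p pics
cat > h.py <<'E'
import numpy as np, cv2
from scipy.spatial.transform import Rotation as R
from station import status, camera, robot
def pose():
    s=status.state(); T=np.eye(4); T[:3,:3]=R.from_euler('xyz',s['orientation']).as_matrix(); T[:3,3]=s['eef_pos']; return T
def grab(name):
    T=pose(); c=camera(name)
    c['c2w']=T@c['hand_eye'] if name=='wrist' else np.linalg.inv(c['view'])
    return c
def ray(c,uv):
    uv=np.atleast_2d(np.asarray(uv,float)); K=np.array(c['intrinsics'])
    n=cv2.undistortPoints(uv[:,None],K,np.array([c['k1'],0,0,0.]))[:,0]
    d=np.c_[n,np.ones(len(n))]@c['c2w'][:3,:3].T
    return c['c2w'][:3,3],d
def plane(c,uv,z):
    o,d=ray(c,uv); return o+d*((z-o[2])/d[:,2])[:,None]
def proj(c,P):
    P=np.atleast_2d(P); M=np.linalg.inv(c['c2w']); 
    return cv2.projectPoints(P.astype(float),cv2.Rodrigues(M[:3,:3])[0],M[:3,3],np.array(c['intrinsics']),np.array([c['k1'],0,0,0.]))[0][:,0]
def save(c,n): cv2.imwrite('pics/'+n,c['image'][:,:,::-1])
E
python3 - <<'E'
from h import *
s=status.state(); print({k:np.round(v,3) for k,v in s.items()})
for n in('scene','side','wrist'):
    c=grab(n); save(c,n+'0.png'); print(n,np.round(c['c2w'],3).tolist(),c['intrinsics'],c['k1'])
a=cv2.imread('pics/scene0.png')
E
```

```text
pics
{'clock': np.float64(0.0), 'joints': array([-0.077,  0.6  , -0.003,  1.6  ,  0.002,  0.943, -0.08 ]), 'joint_vel': array([0.001, 0.   , 0.001, 0.001, 0.001, 0.001, 0.   ]), 'effort': array([-1.0000e-03, -7.7644e+01,  1.5650e+00, -2.5800e+01,  1.2000e-02,
        9.0000e-03,  0.0000e+00]), 'eef_pos': array([0.725, 0.   , 0.23 ]), 'orientation': array([-1.571,  0.002,  0.   ]), 'force': array([ 0.042,  0.506, -0.238]), 'torque': array([ 0.007,  0.06 , -0.012]), 'opening': np.float64(0.086)}
scene [[0.609, 0.494, -0.62, 1.296], [0.793, -0.373, 0.482, -0.627], [0.006, -0.785, -0.619, 0.804], [0.0, 0.0, 0.0, 1.0]] [[476.73381422   0.         319.71465382]
 [  0.         476.73381422 194.00962675]
 [  0.           0.           1.        ]] -0.014242119572569488
side [[-0.917, -0.304, 0.26, 0.267], [-0.4, 0.7, -0.592, 0.556], [-0.002, -0.646, -0.763, 0.848], [0.0, 0.0, 0.0, 1.0]] [[373.04935934   0.         320.51067582]
 [  0.         373.04935934 195.21043054]
 [  0.           0.           1.        ]] -0.055487912910794426
wrist [[1.0, 0.001, -0.002, 0.725], [0.0, -0.965, -0.262, 0.066], [-0.002, 0.262, -0.965, 0.373], [0.0, 0.0, 0.0, 1.0]] [[351.94236282   0.         317.39070809]
 [  0.         351.94236282 193.26276119]
 [  0.           0.           1.        ]] -0.01596609170155067
```

View images.

View pics/scene0.png

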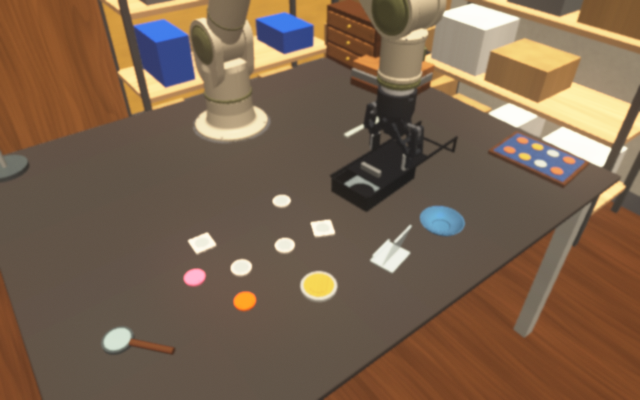

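View pics/side0.png

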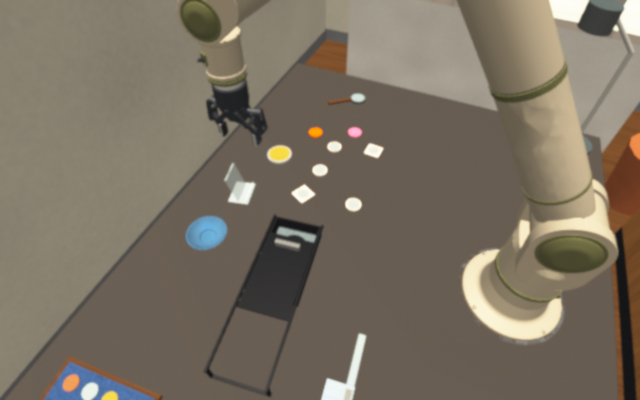

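Run:
```python
from h import *
for n in('scene','side'):
    c=grab(n); hsv=cv2.cvtColor(c['image'],cv2.COLOR_RGB2HSV)
    m=((hsv[...,2]>165)&(hsv[...,1]<60)).astype(np.uint8)
    k,l,st,ce=cv2.connectedComponentsWithStats(m)
    for i in range(1,k):
        if 60<st[i,4]<1500:
            P=plane(c,ce[i],.007)[0]
            if .2<P[0]<1.1 and abs(P[1])<.75:
                rect=cv2.minAreaRect(plane(c,np.argwhere(l==i)[:,::-1],.007)[:,:2].astype(np.float32))
                print(n,np.round(ce[i]),st[i,4],np.round(P,3),'rect',np.round(rect[1],3),round(rect[2]))
    if n=='side':
        Q=plane(c,[[277,217],[322,226],[208,374],[270,392]],.053);print(np.round(Q,3))
        print('rib',np.round(plane(c,[[276,239],[300,245]],.0695),3))
        print('medal,dish,easel',np.round(plane(c,[[280,154],[207,232],[241,192]],.005),3))
        print('caliper',np.round(plane(c,[[362,336],[325,395],[350,400]],.005),3))
        cv2.imwrite('pics/sidecrop.png',cv2.resize(c['image'][200:400,180:400,::-1],None,fx=3.5,fy=3,interpolation=cv2.INTER_CUBIC))
```

```text
scene [354. 130.] 87 [0.299 0.285 0.007] rect [0.021 0.087] 8
scene [553. 153.] 90 [0.766 0.686 0.007] rect [0.038 0.043] 9
scene [540. 163.] 93 [0.774 0.607 0.007] rect [0.038 0.042] 53
scene [281. 200.] 188 [ 0.457 -0.105  0.007] rect [0.045 0.051] 55
scene [322. 228.] 334 [ 0.609 -0.085  0.007] rect [0.054 0.059] 64
scene [390. 254.] 798 [ 0.776 -0.013  0.007] rect [0.065 0.165] 14
scene [201. 243.] 368 [ 0.476 -0.347  0.007] rect [0.054 0.057] 87
scene [284. 245.] 243 [ 0.601 -0.193  0.007] rect [0.048 0.047] 53
scene [241. 267.] 270 [ 0.601 -0.312  0.007] rect [0.046 0.048] 22
scene [318. 288.] 232 [ 0.756 -0.21   0.007] rect [0.081 0.082] 53
scene [117. 339.] 465 [ 0.62  -0.6    0.007] rect [0.05  0.048] 53
side [357.  97.] 88 [ 0.62  -0.602  0.007] rect [0.05  0.045] 24
side [334. 146.] 137 [ 0.598 -0.31   0.007] rect [0.047 0.049] 23
side [373. 150.] 209 [ 0.472 -0.344  0.007] rect [0.06  0.055] 86
side [279. 157.] 76 [ 0.741 -0.191  0.007] rect [0.08  0.068] 32
side [320. 170.] 159 [ 0.598 -0.192  0.007] rect [0.047 0.052] 23
side [241. 192.] 451 [ 0.774 -0.013  0.007] rect [0.063 0.087] 14
side [303. 193.] 272 [ 0.605 -0.082  0.007] rect [0.056 0.056] 64
side [353. 204.] 197 [ 0.454 -0.104  0.007] rect [0.047 0.052] 21
side [296. 234.] 140 [0.56  0.056 0.007] rect [0.099 0.017] 8
side [287. 243.] 65 [0.568 0.092 0.007] rect [0.063 0.008] 7
side [346. 377.] 1003 [0.304 0.343 0.007] rect [0.062 0.155] 8
side [ 90. 391.] 250 [0.784 0.593 0.007] rect [0.037 0.034] 26
[[0.614 0.055 0.053]
 [0.492 0.034 0.053]
 [0.557 0.462 0.053]
 [0.427 0.441 0.053]]
rib [[0.577 0.127 0.07 ]
 [0.514 0.119 0.07 ]]
medal,dish,easel [[ 0.746 -0.207  0.005]
 [ 0.787  0.148  0.005]
 [ 0.777 -0.015  0.005]]
caliper [[0.301 0.247 0.005]
 [0.33  0.393 0.005]
 [0.279 0.381 0.005]]
```

View pics/sidecrop.png

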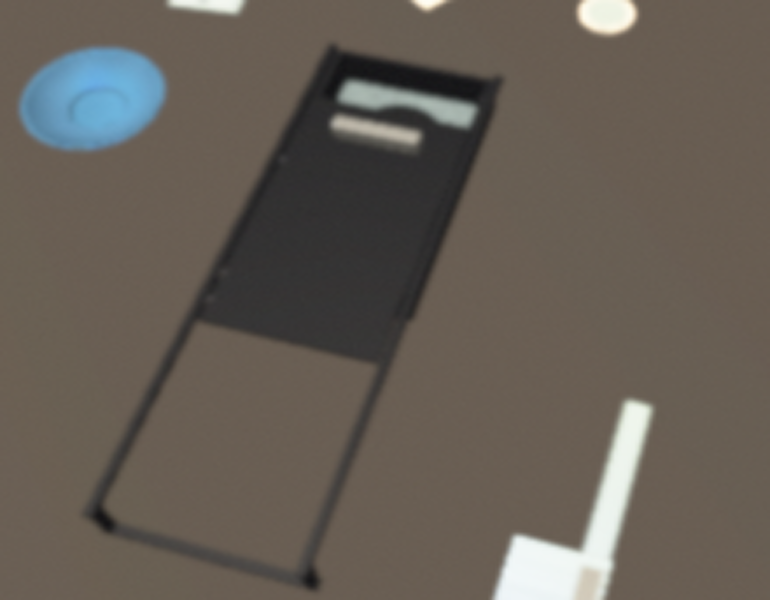

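View pics/wrist0.png

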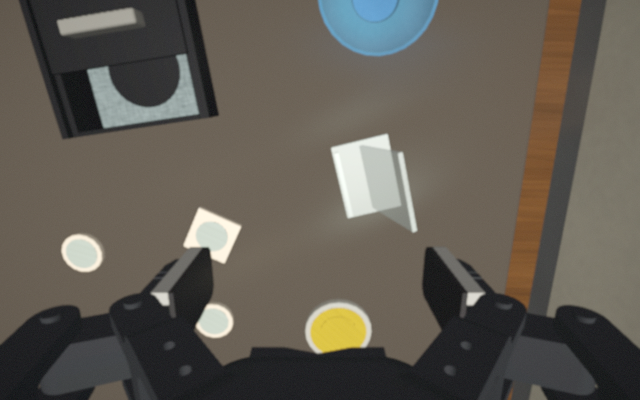

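The scene shows three white round capsules (pixels 281,200; 284,245; 241,267) and two white square holders (322,228; 201,243). The lookalikes are pink (194,277), orange (245,301), the gold medal (318,286), the magnifier lens (117,339) and coins in the tray (540,160), none of which I will touch. The close crops show the lid drawn back about 50 mm, with the disc liner at the box's −y end. I'll start with the lid.

Request:
carry_out --series '[{"linear": [-60,20,40],"roll": 10},{"linear": [-120,50,80],"roll": 20},{"linear": [-179,80,123],"roll": 30},{"linear": [-179,80,123],"roll": 40},{"linear": [-179,80,123],"roll": 50},{"linear": [-179,80,123],"roll": 60},{"linear": [-179,80,123],"roll": 70},{"linear": [-179,80,123],"roll": 80},{"linear": [-179,80,123],"roll": 81.5},{"linear": [-179,80,123],"roll": 81.5},{"linear": [-179,80,123],"roll": 81.5}]' --fingers 0.1 --force 30

```text
clock: 1.62
eef_pos: [0.546, 0.123, 0.1513]
orientation: [-1.571, 0.0, -1.42]
force: [-0.6, 0.4, -0.9]
opening: 0.0384
```

Run:
```python
from h import *
print(np.round(pose(),3).tolist(), status.state()['opening'])
c=grab('wrist'); save(c,'w1.png'); np.save('w1.npy',c['c2w'])
```

```text
[[0.15, -0.0, 0.989, 0.546], [-0.989, 0.0, 0.15, 0.123], [-0.0, -1.0, 0.0, 0.151], [0.0, 0.0, 0.0, 1.0]] 0.03843239050738129
```

View pics/w1.png

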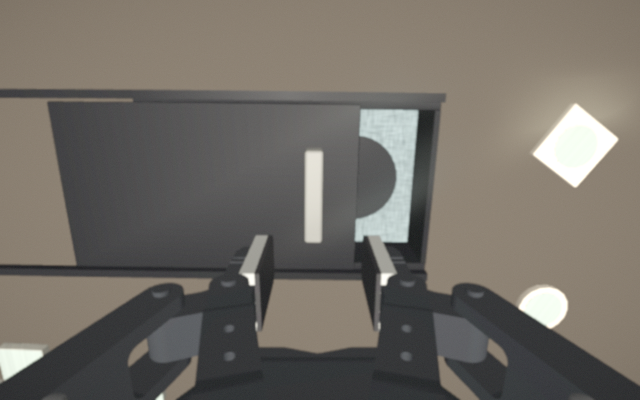

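Run:
```python
from h import *
c=grab('wrist'); 
P=plane(c,[[314,151],[313,242]],.0695); print('rib',P.round(4),P.mean(0).round(4), np.degrees(np.arctan2(*(P[0]-P[1])[[1,0]])))
Q=plane(c,[[443,95],[5,92],[425,275],[5,267]],.053); print(Q.round(4), [np.degrees(np.arctan2(*(Q[i]-Q[i+1])[[0,1]]))for i in(0,2)])
print('tip mid',proj(c,[[.5455,.123,.0695]]))
```

```text
rib [[0.5785 0.1298 0.0695]
 [0.5165 0.1213 0.0695]] [0.5475 0.1256 0.0695] 7.823621083739444
[[0.6256 0.0509 0.053 ]
 [0.5847 0.339  0.053 ]
 [0.4955 0.0326 0.053 ]
 [0.4535 0.3496 0.053 ]] [np.float64(171.9199186284314), np.float64(172.46413025083694)]
tip mid [[316.89192462 201.53117594]]
```

Request:
carry_out --series '[{"linear": [-2,45,1],"roll": 0.5},{"linear": [-2,80,1],"roll": 0.5},{"linear": [-2,94,1],"roll": 0.5},{"linear": [-2,94,1],"roll": 0.5},{"linear": [-2,94,1],"roll": 0.5}]'

```text
clock: 2.35
eef_pos: [0.5474, 0.1251, 0.0583]
orientation: [-1.569, 0.0, -1.431]
force: [-0.4, 0.7, -0.2]
opening: 0.0387
```

Request:
carry_out --series '[{"linear": [0,0,0]},{"linear": [0,0,0]},{"linear": [0,0,0]},{"linear": [0,0,0]},{"linear": [0,0,0]},{"linear": [0,0,0]}]' --fingers 1 --force 30

```text
invalid input
```

Request:
carry_out --series '[{"linear": [0,0,0],"roll": 0},{"linear": [0,0,0],"roll": 0},{"linear": [0,0,0],"roll": 0},{"linear": [0,0,0],"roll": 0},{"linear": [0,0,0],"roll": 0}]' --fingers 1 --force 30

```text
clock: 2.98
eef_pos: [0.5472, 0.1254, 0.0583]
orientation: [-1.569, 0.0, -1.431]
force: [-1.6, -0.1, 6.8]
opening: 0.0111
```

Request:
carry_out --series '[{"linear": [-15,0,0],"roll": 0},{"linear": [-35,0,0],"roll": 0},{"linear": [-55,0,0],"roll": 0},{"linear": [-75,0,0],"roll": 0},{"linear": [-95,0,0],"roll": 0},{"linear": [-115,0,0],"roll": 0},{"linear": [-132,0,0],"roll": 0},{"linear": [-144,0,0],"roll": 0},{"linear": [-151,0,0],"roll": 0},{"linear": [-151,0,0],"roll": 0},{"linear": [-151,0,0],"roll": 0}]'

```text
clock: 4.35
eef_pos: [0.5265, 0.2737, 0.0583]
orientation: [-1.569, -0.001, -1.432]
force: [1.3, -6.6, 9.0]
opening: 0.011
```

Request:
carry_out --series '[{"linear": [0,0,0],"roll": 0},{"linear": [0,0,0],"roll": 0},{"linear": [0,0,0],"roll": 0},{"linear": [0,-40,0],"roll": 0},{"linear": [0,-92,0],"roll": 0},{"linear": [0,-92,0],"roll": 0},{"linear": [0,-92,0],"roll": 0}]' --fingers 0

```text
clock: 5.22
eef_pos: [0.5252, 0.275, 0.1491]
orientation: [-1.571, 0.0, -1.43]
force: [-0.2, -0.7, -0.5]
opening: 0.0426
```

```bash
cat > m.py <<'E'
from h import *
def coins():
    out=[]
    for n in('scene','side'):
        c=grab(n); hsv=cv2.cvtColor(c['image'],cv2.COLOR_RGB2HSV)
        m=((hsv[...,2]>165)&(hsv[...,1]<60)).astype(np.uint8)
        k,l,st,ce=cv2.connectedComponentsWithStats(m)
        for i in range(1,k):
            P=plane(c,ce[i],.007)[0]
            if 60<st[i,4]<500 and .4<P[0]<.7 and -.55<P[1]<.02:
                r=cv2.minAreaRect(plane(c,np.argwhere(l==i)[:,::-1],.007)[:,:2].astype(np.float32))
                print(n,P[:2].round(4),np.round(r[1],3),round(r[2]),st[i,4])
        save(c,n+'_last.png')
def go(x,y,z,yaw):
    T=pose(); d=T[:3,:3].T@(np.array([x,y,z])-T[:3,3])*1000
    cur=np.degrees(np.arctan2(T[1,0],T[0,0]))
    print('shift',d.round(1),'roll',round(cur-yaw,1))
if __name__=='__main__':
    import sys
    coins(); print('open',status.state()['opening'],pose()[:3,3].round(4))
    a=list(map(float,sys.argv[1:]))
    for i in range(0,len(a),4): go(*a[i:i+4])
E
python3 m.py .456 -.105 .1 8
```

```text
scene [ 0.4573 -0.1052] [0.048 0.051] 53 188
scene [ 0.6087 -0.0849] [0.054 0.059] 64 332
scene [ 0.4759 -0.347 ] [0.053 0.057] 87 365
scene [ 0.6015 -0.1933] [0.046 0.047] 53 244
scene [ 0.6011 -0.3118] [0.045 0.05 ] 59 274
side [ 0.5978 -0.3101] [0.047 0.049] 23 134
side [ 0.4723 -0.3438] [0.059 0.055] 87 203
side [ 0.5984 -0.1915] [0.047 0.048] 23 156
side [ 0.6048 -0.0822] [0.054 0.056] 63 265
side [ 0.4542 -0.1036] [0.047 0.051] 59 192
open 0.04261636886658806 [0.5249 0.2746 0.1482]
shift [ 366.2   48.7 -121.1] roll -90.0
```

Request:
carry_out --series '[{"linear": [50,0,-17],"roll": -10},{"linear": [100,0,-33],"roll": -20},{"linear": [150,0,-50],"roll": -30},{"linear": [200,0,-66],"roll": -40},{"linear": [250,0,-83],"roll": -50},{"linear": [300,10,-100],"roll": -60},{"linear": [350,20,-116],"roll": -70},{"linear": [366,35,-121],"roll": -80},{"linear": [366,49,-121],"roll": -90},{"linear": [366,80,-121],"roll": -90},{"linear": [366,110,-121],"roll": -90},{"linear": [366,130,-121],"roll": -90},{"linear": [366,138,-121],"roll": -90},{"linear": [366,138,-121],"roll": -90}]' --fingers -0.41 --force 30

```text
clock: 7.08
eef_pos: [0.4563, -0.1045, 0.0107]
orientation: [-1.57, 0.002, 0.14]
force: [0.1, -0.6, 0.2]
opening: 0.0604
```

Run:
```python
from m import *
c=grab('wrist'); save(c,'w2.png'); s=status.state(); print(s['opening'],s['eef_pos'],s['force'], np.degrees(s['orientation']))
```

```text
0.06013554722022551 [ 0.45655205 -0.10462011  0.0112323 ] [-0.64970875 -0.60306566 -0.4551292 ] [-8.99849446e+01  4.14034117e-02  7.99665340e+00]
```

View pics/w2.png

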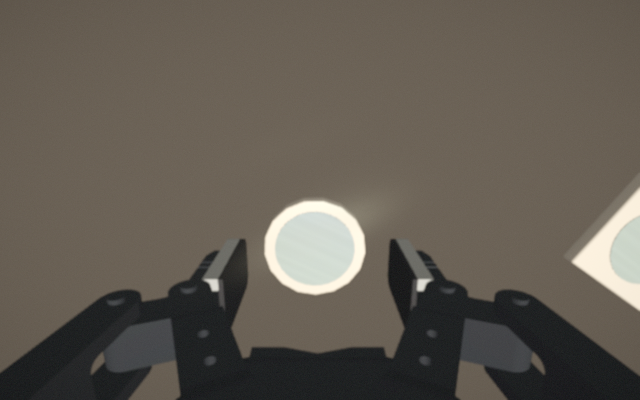

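Request:
carry_out --series '[{"linear": [0,5,0],"roll": 0},{"linear": [0,9,0],"roll": 0},{"linear": [0,9,0],"roll": 0},{"linear": [0,9,0],"roll": 0}]'

```text
clock: 7.62
eef_pos: [0.457, -0.1048, 0.0029]
orientation: [-1.571, -0.001, 0.139]
force: [0.5, -0.7, -0.0]
opening: 0.0602
```

Run:
```python
from m import *
c=grab('wrist'); 
hsv=cv2.cvtColor(c['image'],cv2.COLOR_RGB2HSV)
m=((hsv[...,2]>165)&(hsv[...,1]<60)).astype(np.uint8)
k,l,st,ce=cv2.connectedComponentsWithStats(m)
for i in range(1,k):
    if st[i,4]>500: print(ce[i],st[i,4],plane(c,ce[i],.007).round(4))
print(pose()[:3,3].round(4))
```

```text
[312.70863396 253.45141895] 8316 [[ 0.4546 -0.1031  0.007 ]]
[619.79409878 261.18858242] 3118 [[ 0.5874 -0.0885  0.007 ]]
[ 0.457  -0.1047  0.0028]
```

Request:
carry_out --series '[{"linear": [-1,0,1],"roll": 0},{"linear": [-1,2,1],"roll": 0},{"linear": [-1,3,1],"roll": 0},{"linear": [-1,3,1],"roll": 0}]' --fingers -0.28

```text
clock: 8.18
eef_pos: [0.4556, -0.1037, -0.0007]
orientation: [-1.571, 0.0, 0.14]
force: [-0.6, -0.2, -0.2]
opening: 0.0544
```

Request:
carry_out --series '[{"linear": [0,1,0],"roll": 0},{"linear": [0,2,0],"roll": 0},{"linear": [0,2,0],"roll": 0}]'

```text
clock: 8.55
eef_pos: [0.4556, -0.1038, -0.0028]
orientation: [-1.571, 0.0, 0.14]
force: [0.3, 0.1, 0.1]
opening: 0.0545
```

Still no contact, consistent with the tips sitting back at this opening. I'll close here.

Request:
carry_out --series '[{"linear": [0,0,0],"roll": 0},{"linear": [0,0,0],"roll": 0},{"linear": [0,0,0],"roll": 0},{"linear": [0,0,0],"roll": 0}]' --fingers 1 --force 30

```text
clock: 9.05
eef_pos: [0.4555, -0.1039, -0.002]
orientation: [-1.571, -0.0, 0.14]
force: [-1.9, 0.6, 13.5]
opening: 0.0443
```

Request:
carry_out --series '[{"linear": [0,-20,0],"roll": 0},{"linear": [0,-60,0],"roll": 0},{"linear": [0,-100,0],"roll": 0},{"linear": [0,-120,0],"roll": 0},{"linear": [0,-120,0],"roll": 0}]' --force 45

```text
clock: 9.68
eef_pos: [0.4562, -0.1043, 0.1185]
orientation: [-1.572, -0.003, 0.139]
force: [0.5, 0.7, 0.5]
opening: 0.0435
```

```bash
python3 m.py .5512 .0955 .118 8
```

```text
scene [ 0.6088 -0.085 ] [0.055 0.059] 67 330
scene [ 0.4759 -0.3468] [0.053 0.057] 87 368
scene [ 0.6014 -0.1934] [0.048 0.047] 53 244
scene [ 0.601  -0.3117] [0.045 0.05 ] 59 273
side [ 0.5984 -0.1917] [0.047 0.048] 23 157
side [ 0.4866 -0.2127] [0.054 0.055] 23 208
side [ 0.6048 -0.0822] [0.054 0.057] 63 269
open 0.044213282820882126 [ 0.4554 -0.1041  0.117 ]
shift [122.5  -1.1 184.3] roll -0.0
```

Held. Over to the disc compartment.

Request:
carry_out --series '[{"linear": [25,0,37],"roll": 0},{"linear": [55,0,83],"roll": 0},{"linear": [85,0,129],"roll": 0},{"linear": [110,0,166],"roll": 0},{"linear": [122,0,184],"roll": 0},{"linear": [122,0,184],"roll": 0},{"linear": [122,0,184],"roll": 0}]'

```text
clock: 10.65
eef_pos: [0.5498, 0.0935, 0.1165]
orientation: [-1.572, 0.002, 0.138]
force: [-1.1, 0.1, -0.6]
opening: 0.0433
```

Run:
```python
from m import *
c=grab('wrist'); save(c,'w3.png'); s=status.state(); print(s['opening'],s['eef_pos'])
```

```text
0.04351303398495112 [0.54994324 0.09328873 0.11674793]
```

View pics/w3.png

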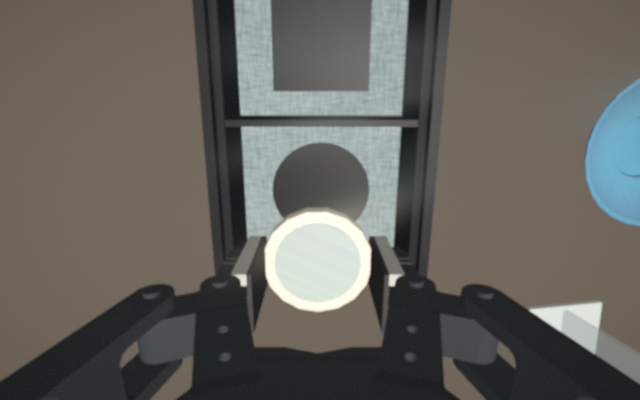

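Run:
```python
from m import *
c=grab('wrist')
print(plane(c,[[321,190],[272,190],[369,190]],.006).round(4))
print('xwall',plane(c,[[225,122],[418,123]],.046).round(4))
print('sq near corners',plane(c,[[274,91],[369,91]],.006).round(4))
```

```text
[[0.5522 0.0934 0.006 ]
 [0.5162 0.0883 0.006 ]
 [0.5876 0.0983 0.006 ]]
xwall [[0.488  0.1373 0.046 ]
 [0.6019 0.1525 0.046 ]]
sq near corners [[0.5101 0.1589 0.006 ]
 [0.5752 0.168  0.006 ]]
```

Request:
carry_out --series '[{"linear": [2,40,0],"roll": 0},{"linear": [2,80,0],"roll": 0},{"linear": [2,100,0],"roll": 0},{"linear": [2,109,0],"roll": 0},{"linear": [2,109,0],"roll": 0},{"linear": [2,109,0],"roll": 0}]'

```text
clock: 11.5
eef_pos: [0.5533, 0.0955, 0.0091]
orientation: [-1.571, -0.001, 0.139]
force: [-0.0, 0.1, -1.1]
opening: 0.0434
```

Request:
carry_out --series '[{"linear": [0,0,0],"roll": 0},{"linear": [0,0,0],"roll": 0},{"linear": [0,-10,0],"roll": 0},{"linear": [0,-60,0],"roll": 0},{"linear": [0,-110,0],"roll": 0},{"linear": [0,-110,0],"roll": 0},{"linear": [0,-110,0],"roll": 0}]' --fingers -0.35

```text
clock: 12.38
eef_pos: [0.5528, 0.0953, 0.1188]
orientation: [-1.571, -0.001, 0.139]
force: [-0.4, -0.8, 0.4]
opening: 0.0573
```

```bash
python3 m.py .5985 -.192 .12 8 .5985 -.192 .0 8
```

```text
scene [ 0.6089 -0.0849] [0.055 0.059] 67 330
scene [ 0.4759 -0.3469] [0.053 0.057] 87 366
scene [ 0.6014 -0.1934] [0.048 0.047] 53 244
scene [ 0.6013 -0.3119] [0.046 0.047] 21 269
side [ 0.5979 -0.3103] [0.047 0.049] 23 136
side [ 0.472  -0.3439] [0.059 0.055] 86 205
side [ 0.5984 -0.1915] [0.047 0.048] 23 156
side [ 0.5961 -0.0976] [0.021 0.051] 61 83
open 0.057423367156862415 [0.5523 0.0954 0.1176]
shift [   5.8   -2.3 -291. ] roll 0.0
shift [   6.   117.7 -291. ] roll 0.0
```

Request:
carry_out --series '[{"linear": [1,0,-45],"roll": 0},{"linear": [2,0,-95],"roll": 0},{"linear": [3,0,-150],"roll": 0},{"linear": [4,0,-205],"roll": 0},{"linear": [6,0,-255],"roll": 0},{"linear": [6,20,-291],"roll": 0},{"linear": [6,50,-291],"roll": 0},{"linear": [6,80,-291],"roll": 0},{"linear": [6,100,-291],"roll": 0},{"linear": [6,112,-291],"roll": 0},{"linear": [6,119,-291],"roll": 0},{"linear": [6,119,-291],"roll": 0},{"linear": [6,119,-291],"roll": 0}]'

```text
clock: 14.1
eef_pos: [0.5998, -0.1917, 0.0]
orientation: [-1.571, -0.001, 0.14]
force: [-0.1, 0.1, 0.3]
opening: 0.0577
```

Request:
carry_out --series '[{"linear": [0,0.5,0],"roll": 0},{"linear": [0,0.5,0],"roll": 0},{"linear": [0,0.5,0],"roll": 0},{"linear": [0,0.5,0],"roll": 0}]' --fingers 1 --force 45

```text
clock: 14.6
eef_pos: [0.5998, -0.1918, 0.0002]
orientation: [-1.572, -0.001, 0.139]
force: [-1.5, 0.1, 8.1]
opening: 0.0433
```

Request:
carry_out --series '[{"linear": [0,-20,0],"roll": 0},{"linear": [0,-60,0],"roll": 0},{"linear": [0,-100,0],"roll": 0},{"linear": [0,-120,0],"roll": 0},{"linear": [0,-120,0],"roll": 0}]'

```text
clock: 15.22
eef_pos: [0.6, -0.1921, 0.1206]
orientation: [-1.572, -0.003, 0.139]
force: [1.0, -0.4, -0.6]
opening: 0.0429
```

```bash
python3 m.py .552 .0945 .118 8
```

```text
scene [ 0.4748 -0.123 ] [0.034 0.062] 56 177
scene [ 0.6087 -0.085 ] [0.055 0.058] 66 332
scene [ 0.4344 -0.3645] [0.054 0.058] 88 360
scene [ 0.601  -0.3115] [0.05  0.045] 4 272
side [ 0.6264 -0.3108] [0.061 0.106] 81 279
side [ 0.431  -0.3625] [0.059 0.055] 86 206
side [ 0.6048 -0.0822] [0.054 0.057] 63 269
open 0.04321484105343018 [ 0.5987 -0.1919  0.1182]
shift [-6.500e+00  2.000e-01  2.901e+02] roll -0.0
```

Request:
carry_out --series '[{"linear": [0,0,35],"roll": 0},{"linear": [0,0,85],"roll": 0},{"linear": [-2,0,140],"roll": 0},{"linear": [-3,0,195],"roll": 0},{"linear": [-5,0,245],"roll": 0},{"linear": [-6,0,280],"roll": 0},{"linear": [-7,0,290],"roll": 0},{"linear": [-7,0,290],"roll": 0},{"linear": [-7,40,290],"roll": 0},{"linear": [-7,80,290],"roll": 0},{"linear": [-7,95,290],"roll": 0},{"linear": [-7,101,290],"roll": 0},{"linear": [-7,101,290],"roll": 0},{"linear": [-7,101,290],"roll": 0}]'

```text
clock: 17.08
eef_pos: [0.5527, 0.0945, 0.0188]
orientation: [-1.571, -0.002, 0.139]
force: [-0.4, -0.1, -0.1]
opening: 0.0432
```

Request:
carry_out --series '[{"linear": [0,0,0],"roll": 0},{"linear": [0,0,0],"roll": 0},{"linear": [0,-10,0],"roll": 0},{"linear": [0,-60,0],"roll": 0},{"linear": [0,-110,0],"roll": 0},{"linear": [0,-110,0],"roll": 0},{"linear": [0,-110,0],"roll": 0}]' --fingers -0.35

```text
clock: 17.95
eef_pos: [0.5519, 0.0941, 0.1282]
orientation: [-1.571, -0.001, 0.139]
force: [-0.0, -0.3, -0.4]
opening: 0.0578
```

```bash
python3 m.py .5985 -.3105 .0 8
python3 - <<'E'
from m import *
c=grab('wrist'); save(c,'w4.png')
E
```

```text
scene [ 0.6088 -0.0848] [0.055 0.059] 67 331
scene [ 0.4345 -0.3646] [0.054 0.058] 87 362
scene [ 0.601  -0.3116] [0.045 0.05 ] 61 273
side [ 0.5979 -0.3103] [0.047 0.049] 23 136
side [ 0.431  -0.3625] [0.059 0.055] 86 206
open 0.05766842201976393 [0.5514 0.0942 0.1271]
shift [  -9.5  127.3 -407.3] roll 0.0
```

View pics/w4.png

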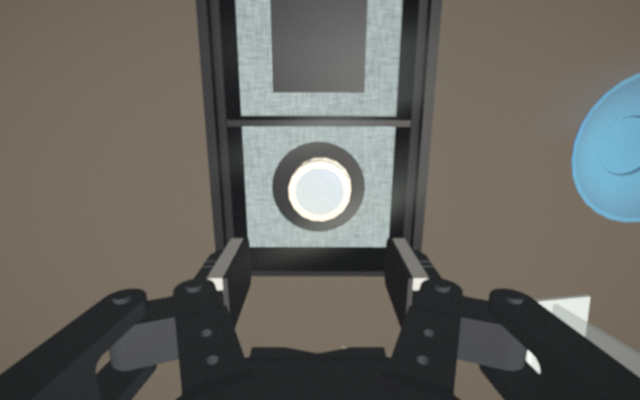

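The two capsules are stacked at the disc's centre (320,188). Next is the third capsule.

Request:
carry_out --series '[{"linear": [-1,0,-45],"roll": 0},{"linear": [-2,0,-100],"roll": 0},{"linear": [-3,0,-160],"roll": 0},{"linear": [-4,0,-220],"roll": 0},{"linear": [-6,0,-280],"roll": 0},{"linear": [-8,0,-340],"roll": 0},{"linear": [-9,10,-385],"roll": 0},{"linear": [-9,30,-407],"roll": 0},{"linear": [-9,70,-407],"roll": 0},{"linear": [-9,105,-407],"roll": 0},{"linear": [-9,121,-407],"roll": 0},{"linear": [-9,129,-407],"roll": 0},{"linear": [-9,129,-407],"roll": 0},{"linear": [-9,129,-407],"roll": 0}]'

```text
clock: 19.85
eef_pos: [0.6004, -0.3099, -0.0001]
orientation: [-1.572, -0.001, 0.14]
force: [0.2, -1.4, -0.2]
opening: 0.0578
```

Request:
carry_out --series '[{"linear": [0,0,0],"roll": 0},{"linear": [0,0,0],"roll": 0},{"linear": [0,0,0],"roll": 0},{"linear": [0,0,0],"roll": 0}]' --fingers 1 --force 45

```text
clock: 20.35
eef_pos: [0.6003, -0.31, 0.0004]
orientation: [-1.572, -0.002, 0.139]
force: [-0.8, 0.6, 7.1]
opening: 0.0433
```

Request:
carry_out --series '[{"linear": [0,-20,0],"roll": 0},{"linear": [0,-60,0],"roll": 0},{"linear": [0,-100,0],"roll": 0},{"linear": [0,-120,0],"roll": 0},{"linear": [0,-120,0],"roll": 0}]'

```text
clock: 20.98
eef_pos: [0.6004, -0.3103, 0.1208]
orientation: [-1.573, -0.003, 0.139]
force: [0.3, 0.1, -0.5]
opening: 0.0433
```

```bash
python3 m.py .552 .0945 .118 8
```

```text
scene [ 0.6086 -0.0848] [0.055 0.059] 67 333
scene [ 0.4766 -0.2646] [0.031 0.061] 65 178
scene [ 0.4344 -0.3645] [0.054 0.058] 87 360
side [ 0.6536 -0.4507] [0.051 0.058] 23 136
side [ 0.431  -0.3625] [0.059 0.055] 86 206
side [ 0.6048 -0.0822] [0.054 0.057] 63 269
open 0.04319709805086357 [ 0.5991 -0.3099  0.1182]
shift [9.50e+00 2.00e-01 4.07e+02] roll -0.0
```

Held. The third goes on top, so release at TCP ≈ 24 mm, a descent of 95.

Request:
carry_out --series '[{"linear": [1,0,40],"roll": 0},{"linear": [2,0,95],"roll": 0},{"linear": [4,0,155],"roll": 0},{"linear": [5,0,215],"roll": 0},{"linear": [7,0,275],"roll": 0},{"linear": [8,0,335],"roll": 0},{"linear": [9,0,385],"roll": 0},{"linear": [9,0,407],"roll": 0},{"linear": [9,0,407],"roll": 0},{"linear": [9,40,407],"roll": 0},{"linear": [9,75,407],"roll": 0},{"linear": [9,90,407],"roll": 0},{"linear": [9,95,407],"roll": 0},{"linear": [9,95,407],"roll": 0},{"linear": [9,95,407],"roll": 0}]'

```text
clock: 22.95
eef_pos: [0.5526, 0.0945, 0.0247]
orientation: [-1.571, -0.001, 0.139]
force: [-1.2, 0.2, -0.8]
opening: 0.0432
```

Request:
carry_out --series '[{"linear": [0,0,0],"roll": 0},{"linear": [0,0,0],"roll": 0},{"linear": [0,-10,0],"roll": 0},{"linear": [0,-60,0],"roll": 0},{"linear": [0,-110,0],"roll": 0},{"linear": [0,-110,0],"roll": 0},{"linear": [0,-110,0],"roll": 0}]' --fingers -0.45

```text
clock: 23.82
eef_pos: [0.5519, 0.0942, 0.1342]
orientation: [-1.571, -0.001, 0.139]
force: [0.1, 0.1, -0.1]
opening: 0.0621
```

```bash
python3 m.py .606 -.083 .0 -25
python3 - <<'E'
from m import *
c=grab('wrist'); save(c,'w5.png')
s=grab('scene')
for z in (.007,):
  for nm,c in (('scene',s),('side',grab('side'))):
    hsv=cv2.cvtColor(c['image'],cv2.COLOR_RGB2HSV); m=((hsv[...,2]>165)&(hsv[...,1]<60)).astype(np.uint8)
    k,l,st,ce=cv2.connectedComponentsWithStats(m)
    for i in range(1,k):
        P=plane(c,ce[i],z)[0]
        if 200<st[i,4]<500 and .4<P[0]<.7 and -.5<P[1]<0:
            h=cv2.convexHull(plane(c,np.argwhere(l==i)[:,::-1],z)[:,:2].astype(np.float32)*1000)
            q=cv2.approxPolyDP(h,8,True)[:,0]; print(nm,q.round(0).tolist(),[round(float(np.degrees(np.arctan2(*(q[(j+1)%len(q)]-q[j])[::-1]))%90)) for j in range(len(q))])
E
```

```text
scene [ 0.6087 -0.0849] [0.054 0.059] 65 332
scene [ 0.4344 -0.3647] [0.055 0.058] 87 363
side [ 0.431  -0.3625] [0.059 0.055] 86 206
open 0.0618969530571875 [0.5514 0.0942 0.1331]
shift [  29.6  133.1 -183.1] roll 33.0
scene [[642.0, -78.0], [597.0, -51.0], [574.0, -94.0], [621.0, -117.0]] [60, 62, 64, 62]
scene [[461.0, -341.0], [408.0, -339.0], [405.0, -385.0], [462.0, -390.0]] [88, 86, 85, 1]
side [[458.0, -341.0], [406.0, -338.0], [407.0, -389.0], [456.0, -389.0]] [87, 2, 90, 88]
```

View pics/w5.png

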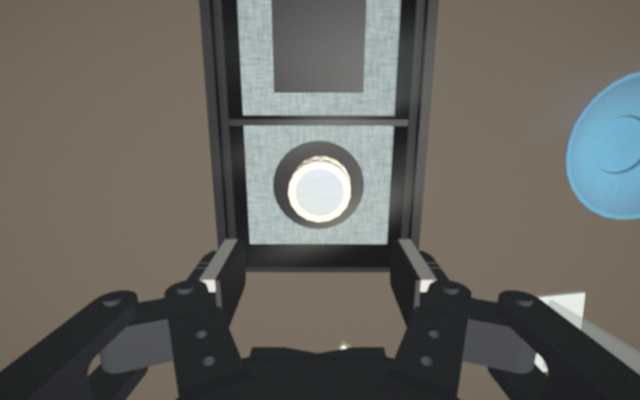

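Three capsules are stacked and flat. Next the holder at (0.606,−0.083), with edges at 63°.

Request:
carry_out --series '[{"linear": [8,0,-45],"roll": 10},{"linear": [16,0,-95],"roll": 20},{"linear": [25,0,-145],"roll": 30},{"linear": [30,20,-183],"roll": 35},{"linear": [30,60,-183],"roll": 35},{"linear": [30,95,-183],"roll": 35},{"linear": [30,110,-183],"roll": 35},{"linear": [30,110,-183],"roll": 35},{"linear": [30,110,-183],"roll": 35}]'

```text
clock: 25.2
eef_pos: [0.6077, -0.0822, 0.0245]
orientation: [-1.57, -0.001, -0.471]
force: [0.1, -1.0, 0.2]
opening: 0.062
```

```bash
cat > wq.py <<'E'
from m import *
c=grab('wrist'); hsv=cv2.cvtColor(c['image'],cv2.COLOR_RGB2HSV); m=((hsv[...,2]>165)&(hsv[...,1]<60)).astype(np.uint8)
m[:, :215]=0; m[:,430:]=0
m=cv2.morphologyEx(m,cv2.MORPH_OPEN,np.ones((5,5)))
k,l,st,ce=cv2.connectedComponentsWithStats(m); i=1+np.argmax(st[1:,4])
r=cv2.minAreaRect(plane(c,np.argwhere(l==i)[:,::-1],.007)[:,:2].astype(np.float32)*1000)
print(ce[i],r); 
a=r[2]%90; a=a-90 if a>45 else a
go(r[0][0]/1000,r[0][1]/1000,0,a)
E
python3 wq.py
```

```text
[314.42591845 237.74919257] ((605.8967895507812, -82.55773162841797), (50.522613525390625, 50.2381706237793), 64.185791015625)
shift [-1.7 24.9 -1.1] roll -1.2
```

Request:
carry_out --series '[{"linear": [-1.5,10,-1],"roll": -1},{"linear": [-1.5,20,-1],"roll": -1},{"linear": [-1.5,25.5,-1],"roll": -1},{"linear": [-1.5,25.5,-1],"roll": -1}]'

```text
clock: 25.75
eef_pos: [0.605, -0.0826, -0.0024]
orientation: [-1.571, 0.001, -0.454]
force: [-0.3, -0.2, -0.5]
opening: 0.0616
```

Request:
carry_out --series '[{"linear": [0,0,0],"roll": 0},{"linear": [0,0,0],"roll": 0},{"linear": [0,0,0],"roll": 0},{"linear": [0,0,0],"roll": 0}]' --fingers 1 --force 45

```text
clock: 26.25
eef_pos: [0.6056, -0.0827, -0.0014]
orientation: [-1.571, -0.0, -0.454]
force: [-0.9, -0.3, 4.6]
opening: 0.0484
```

Request:
carry_out --series '[{"linear": [0,-20,0],"roll": 0},{"linear": [0,-60,0],"roll": 0},{"linear": [0,-100,0],"roll": 0},{"linear": [0,-120,0],"roll": 0},{"linear": [0,-120,0],"roll": 0}]'

```text
clock: 26.88
eef_pos: [0.6062, -0.083, 0.1197]
orientation: [-1.57, -0.003, -0.454]
force: [0.4, -0.2, -0.2]
opening: 0.0484
```

```bash
python3 m.py .538 .196 .01 8
```

```text
scene [ 0.4762 -0.0035] [0.028 0.064] 56 136
scene [ 0.4344 -0.3647] [0.054 0.058] 88 359
side [ 0.4308 -0.3624] [0.059 0.056] 87 207
side [ 0.6692 -0.1811] [0.046 0.076] 29 190
open 0.04863913012426633 [ 0.605  -0.0829  0.1177]
shift [-182.5  107.7  221.3] roll -34.0
```

Request:
carry_out --series '[{"linear": [-30,0,36],"roll": -8},{"linear": [-65,0,79],"roll": -16},{"linear": [-100,0,121],"roll": -24},{"linear": [-135,0,164],"roll": -32},{"linear": [-165,0,200],"roll": -34},{"linear": [-182,0,221],"roll": -34},{"linear": [-182,0,221],"roll": -34},{"linear": [-182,40,221],"roll": -34},{"linear": [-182,80,221],"roll": -34},{"linear": [-182,102,221],"roll": -34},{"linear": [-182,109,221],"roll": -34},{"linear": [-182,109,221],"roll": -34},{"linear": [-182,109,221],"roll": -34}]'

```text
clock: 28.6
eef_pos: [0.5392, 0.1956, 0.01]
orientation: [-1.571, -0.001, 0.139]
force: [0.8, 0.6, 0.8]
opening: 0.0484
```

Request:
carry_out --series '[{"linear": [0,0,0],"roll": 0},{"linear": [0,0,0],"roll": 0},{"linear": [0,-10,0],"roll": 0},{"linear": [0,-60,0],"roll": 0},{"linear": [0,-110,0],"roll": 0},{"linear": [0,-110,0],"roll": 0},{"linear": [0,-110,0],"roll": 0}]' --fingers -0.45

```text
clock: 29.48
eef_pos: [0.5387, 0.1953, 0.1198]
orientation: [-1.571, -0.001, 0.139]
force: [-0.1, 0.6, -0.4]
opening: 0.0619
```

```bash
python3 m.py .432 -.363 .025 -3
```

```text
scene [ 0.4346 -0.3646] [0.054 0.058] 87 362
side [ 0.4309 -0.3625] [0.059 0.055] 86 204
open 0.06177589383448649 [0.5382 0.1953 0.1186]
shift [-182.7   94.2 -538. ] roll 11.0
```

Request:
carry_out --series '[{"linear": [-15,0,-45],"roll": 2},{"linear": [-34,0,-100],"roll": 4},{"linear": [-54,0,-158],"roll": 6},{"linear": [-73,0,-216],"roll": 8},{"linear": [-93,0,-274],"roll": 11},{"linear": [-113,0,-332],"roll": 11},{"linear": [-133,0,-390],"roll": 11},{"linear": [-152,0,-448],"roll": 11},{"linear": [-170,10,-500],"roll": 11},{"linear": [-182,30,-538],"roll": 11},{"linear": [-182,65,-538],"roll": 11},{"linear": [-182,88,-538],"roll": 11},{"linear": [-182,94,-538],"roll": 11},{"linear": [-182,94,-538],"roll": 11}]'

```text
clock: 31.32
eef_pos: [0.4333, -0.3618, 0.0249]
orientation: [-1.57, 0.001, -0.052]
force: [-0.2, -1.1, 0.1]
opening: 0.062
```

```bash
python3 wq.py
```

```text
[314.11529866 238.89374238] ((431.4062194824219, -363.5426025390625), (50.041900634765625, 50.28638458251953), 87.07371520996094)
shift [-2.1 25.5 -1.5] roll -0.0
```

Request:
carry_out --series '[{"linear": [-2,10,-1.5],"roll": 0},{"linear": [-2,20,-1.5],"roll": 0},{"linear": [-2,26,-1.5],"roll": 0},{"linear": [-2,26,-1.5],"roll": 0}]'

```text
clock: 31.88
eef_pos: [0.4311, -0.3635, -0.0013]
orientation: [-1.57, 0.001, -0.052]
force: [0.3, 0.0, 0.8]
opening: 0.062
```

Request:
carry_out --series '[{"linear": [0,0,0],"roll": 0},{"linear": [0,0,0],"roll": 0},{"linear": [0,0,0],"roll": 0},{"linear": [0,0,0],"roll": 0}]' --fingers 1 --force 45

```text
clock: 32.38
eef_pos: [0.4314, -0.3637, -0.0003]
orientation: [-1.571, -0.0, -0.052]
force: [-1.3, 0.8, 6.0]
opening: 0.0481
```

Request:
carry_out --series '[{"linear": [0,-20,0],"roll": 0},{"linear": [0,-60,0],"roll": 0},{"linear": [0,-100,0],"roll": 0},{"linear": [0,-120,0],"roll": 0},{"linear": [0,-120,0],"roll": 0}]'

```text
clock: 33.0
eef_pos: [0.4318, -0.3645, 0.1206]
orientation: [-1.573, -0.002, -0.053]
force: [-0.1, 0.8, -0.6]
opening: 0.0483
```

```bash
python3 m.py .538 .196 .016 8
```

```text
side [ 0.4591 -0.5146] [0.07  0.062] 87 204
open 0.048077619226355964 [ 0.4309 -0.3639  0.1188]
shift [ 77.5 102.7 564.8] roll -11.0
```

Request:
carry_out --series '[{"linear": [6,0,45],"roll": -2},{"linear": [14,0,100],"roll": -4},{"linear": [22,0,158],"roll": -6},{"linear": [30,0,216],"roll": -8},{"linear": [38,0,274],"roll": -11},{"linear": [46,0,332],"roll": -11},{"linear": [54,0,390],"roll": -11},{"linear": [62,0,448],"roll": -11},{"linear": [70,0,505],"roll": -11},{"linear": [76,0,550],"roll": -11},{"linear": [77.5,0,565],"roll": -11},{"linear": [77.5,0,565],"roll": -11},{"linear": [77.5,0,565],"roll": -11}]'

```text
clock: 34.72
eef_pos: [0.5378, 0.1943, 0.1185]
orientation: [-1.572, 0.002, 0.138]
force: [-1.1, 0.4, 0.1]
opening: 0.0483
```

Request:
carry_out --series '[{"linear": [0,40,0],"roll": 0},{"linear": [0,80,0],"roll": 0},{"linear": [0,97,0],"roll": 0},{"linear": [0,102,0],"roll": 0},{"linear": [0,102,0],"roll": 0},{"linear": [0,102,0],"roll": 0}]'

```text
clock: 35.48
eef_pos: [0.5388, 0.1965, 0.0184]
orientation: [-1.57, -0.002, 0.139]
force: [0.0, -0.1, -0.3]
opening: 0.0481
```

Request:
carry_out --series '[{"linear": [0,0,0],"roll": 0},{"linear": [0,0,0],"roll": 0},{"linear": [0,-10,0],"roll": 0},{"linear": [0,-60,0],"roll": 0},{"linear": [0,-120,0],"roll": 0},{"linear": [0,-140,-40],"roll": 0},{"linear": [0,-140,-80],"roll": 0},{"linear": [0,-140,-80],"roll": 0},{"linear": [0,-140,-80],"roll": 0}]' --fingers -0.45

```text
clock: 36.6
eef_pos: [0.5492, 0.1177, 0.1578]
orientation: [-1.57, -0.0, 0.14]
force: [0.6, 0.5, -0.3]
opening: 0.0622
```

```bash
python3 m.py .5265 .2737 .15 -82
python3 - <<'E'
from m import *
c=grab('wrist'); save(c,'w6.png'); print(plane(c,[[320,0]],.006))
E
```

```text
open 0.06178712452168651 [0.5491 0.1185 0.1575]
shift [ -0.5   7.6 156.8] roll 90.1
[[0.53146525 0.25519822 0.006     ]]
```

View pics/w6.png

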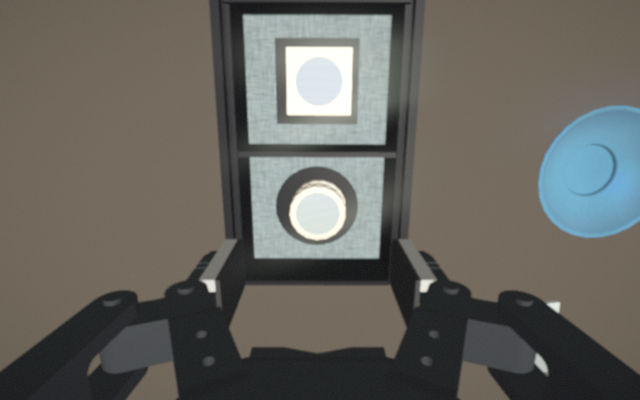

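Both stacks lie flat: capsules on the disc (318,212), holders on the square (319,80). I'll check that no coin was missed before closing.

Run:
```python
from m import *
a=grab('scene')['image'][60:,:]; b=grab('side')['image'][60:,:]
cv2.imwrite('pics/both.png',cv2.resize(np.vstack([a,b]),(560,595))[:,:,::-1])
```

```text
(no output)
```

View pics/both.png

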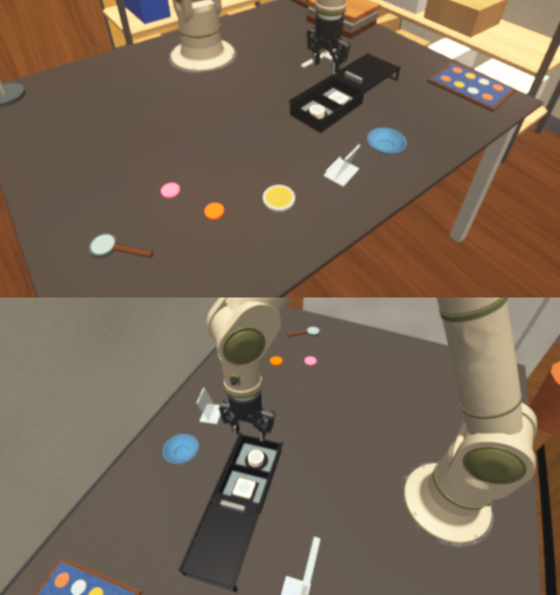

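Request:
carry_out --series '[{"linear": [0,0,40],"roll": 10},{"linear": [0,0,80],"roll": 20},{"linear": [0,0,120],"roll": 30},{"linear": [0,0,157],"roll": 40},{"linear": [0,0,157],"roll": 50},{"linear": [0,0,157],"roll": 60},{"linear": [0,0,157],"roll": 70},{"linear": [0,0,157],"roll": 80},{"linear": [0,0,157],"roll": 90},{"linear": [0,0,157],"roll": 90},{"linear": [0,0,157],"roll": 90}]' --fingers 0.1 --force 30

```text
clock: 38.22
eef_pos: [0.5272, 0.2731, 0.1572]
orientation: [-1.571, -0.0, -1.426]
force: [0.1, 0.1, -0.8]
opening: 0.0388
```

Run:
```python
from m import *
go(.5265,.2737,.058,-82)
c=grab('wrist'); p=proj(c,[[.5265+.0317,.2737+.0044,.0695],[.5265-.0317,.2737-.0044,.0695]]).round(); print(p)
hsv=cv2.cvtColor(c['image'],cv2.COLOR_RGB2HSV); m=(hsv[...,2]>120).astype(np.uint8); k,l,st,ce=cv2.connectedComponentsWithStats(m[:260])
for i in range(1,k):
    if st[i,4]>600: print(st[i],ce[i].round(1),plane(c,ce[i],.0695).round(4))
```

```text
shift [-0.7 99.2 -0.6] roll 0.3
[[316. 152.]
 [316. 243.]]
[    0     0   640   260 72945] [277.3  68.8] [[0.6062 0.3095 0.0695]]
[  345   109   129   151 13846] [411.7 177.2] [[0.5509 0.2127 0.0695]]
[  486   112   112   130 10187] [543.  175.9] [[0.5646 0.1251 0.0695]]
[ 308  150   19   93 1677] [316.7 195.8] [[0.5289 0.2737 0.0695]]
[ 613  153   27  107 1463] [630.6 223.1] [[0.5409 0.0527 0.0695]]
```

The table is clear: only the decoys and the tray remain. The rib is measured at the expected place, so I'll grip it and slide the lid shut, 203 mm along tool +x.

Request:
carry_out --series '[{"linear": [-0.5,45,1],"roll": 0},{"linear": [-0.5,80,1],"roll": 0},{"linear": [-0.5,98,1],"roll": 0},{"linear": [-0.5,98,1],"roll": 0},{"linear": [-0.5,98,1],"roll": 0}]'

```text
clock: 38.9
eef_pos: [0.529, 0.2736, 0.0603]
orientation: [-1.57, 0.001, -1.431]
force: [-0.3, -0.3, -0.5]
opening: 0.0386
```

Request:
carry_out --series '[{"linear": [0,0,0],"roll": 0},{"linear": [0,0,0],"roll": 0},{"linear": [0,0,0],"roll": 0},{"linear": [0,0,0],"roll": 0}]' --fingers 1

```text
clock: 39.4
eef_pos: [0.529, 0.2736, 0.0605]
orientation: [-1.569, 0.001, -1.431]
force: [-0.9, -0.8, 6.2]
opening: 0.0106
```

Request:
carry_out --series '[{"linear": [15,0,0],"roll": 0},{"linear": [35,0,0],"roll": 0},{"linear": [55,0,0],"roll": 0},{"linear": [75,0,0],"roll": 0},{"linear": [95,0,0],"roll": 0},{"linear": [115,0,0],"roll": 0},{"linear": [135,0,0],"roll": 0},{"linear": [155,0,0],"roll": 0},{"linear": [175,0,0],"roll": 0},{"linear": [188,0,0],"roll": 0},{"linear": [196,0,0],"roll": 0},{"linear": [201,0,0],"roll": 0},{"linear": [201,0,0],"roll": 0},{"linear": [201,0,0],"roll": 0}]'

```text
clock: 41.15
eef_pos: [0.5569, 0.0733, 0.0604]
orientation: [-1.569, -0.001, -1.432]
force: [-0.9, -1.8, 8.6]
opening: 0.0108
```

Request:
carry_out --series '[{"linear": [1,0,0],"roll": 0},{"linear": [2,0,0],"roll": 0},{"linear": [2,0,0],"roll": 0},{"linear": [2,0,0],"roll": 0}]'

```text
clock: 41.65
eef_pos: [0.557, 0.0721, 0.0604]
orientation: [-1.569, -0.0, -1.431]
force: [-0.5, 0.1, 8.2]
opening: 0.0111
```

Request:
carry_out --series '[{"linear": [1,0,0],"roll": 0},{"linear": [2,0,0],"roll": 0},{"linear": [2,0,0],"roll": 0},{"linear": [2,0,0],"roll": 0}]'

```text
clock: 42.15
eef_pos: [0.5572, 0.0708, 0.0604]
orientation: [-1.569, 0.001, -1.431]
force: [-2.0, 2.4, 7.8]
opening: 0.0108
```

Request:
carry_out --series '[{"linear": [1,0,0],"roll": 0},{"linear": [2,0,0],"roll": 0},{"linear": [3,0,0],"roll": 0},{"linear": [3,0,0],"roll": 0},{"linear": [3,0,0],"roll": 0}]'

```text
clock: 42.78
eef_pos: [0.5572, 0.0707, 0.0604]
orientation: [-1.569, 0.003, -1.428]
force: [-3.6, 11.2, 8.8]
opening: 0.0106
```

Request:
carry_out --series '[{"linear": [1,0,0],"roll": 0},{"linear": [2,0,0],"roll": 0},{"linear": [3,0,0],"roll": 0},{"linear": [3,0,0],"roll": 0},{"linear": [3,0,0],"roll": 0}]'

```text
clock: 43.4
eef_pos: [0.5573, 0.0705, 0.0604]
orientation: [-1.569, 0.006, -1.426]
force: [-6.0, 19.9, 9.1]
opening: 0.0112
```

The stop is reached: force rises with no motion. I'll relax, release, lift clear and look.

Request:
carry_out --series '[{"linear": [-3,0,0],"roll": 0},{"linear": [-5,0,0],"roll": 0},{"linear": [-5,0,0],"roll": 0}]'

```text
clock: 43.78
eef_pos: [0.5572, 0.0708, 0.0604]
orientation: [-1.569, 0.001, -1.43]
force: [-2.7, 6.4, 9.2]
opening: 0.0109
```

Request:
carry_out --series '[{"linear": [0,0,0],"roll": 0},{"linear": [0,0,0],"roll": 0},{"linear": [0,0,0],"roll": 0},{"linear": [0,-40,0],"roll": 0},{"linear": [0,-95,0],"roll": 0},{"linear": [0,-140,0],"roll": 0},{"linear": [0,-140,0],"roll": 0},{"linear": [0,-140,0],"roll": 0},{"linear": [0,-140,0],"roll": 0},{"linear": [0,-140,0],"roll": 0},{"linear": [0,-140,0],"roll": 0}]' --fingers 0

```text
clock: 45.15
eef_pos: [0.5568, 0.0693, 0.1985]
orientation: [-1.572, -0.0, -1.431]
force: [-0.3, 0.9, 0.6]
opening: 0.0428
```

Run:
```python
from m import *
c=grab('wrist'); save(c,'w7.png')
hsv=cv2.cvtColor(c['image'],cv2.COLOR_RGB2HSV); m=(hsv[...,2]>120).astype(np.uint8); k,l,st,ce=cv2.connectedComponentsWithStats(m[:260])
for i in range(1,k):
    if 300<st[i,4]<4000: print(st[i],ce[i].round(1),plane(c,ce[i],.0695).round(4))
print('expected rib',np.array([.544,.147])-.075*np.array([-.139,.990]))
```

```text
[ 308  144   16   80 1265] [315.5 183.6] [[0.5567 0.0706 0.0695]]
[239 236  23  24 317] [250.7 247.8] [[0.4945 0.1166 0.0695]]
[  0 256 227   4 749] [105.7 257.8] [[0.468  0.2377 0.0695]]
expected rib [0.554425 0.07275 ]
```

View pics/w7.png

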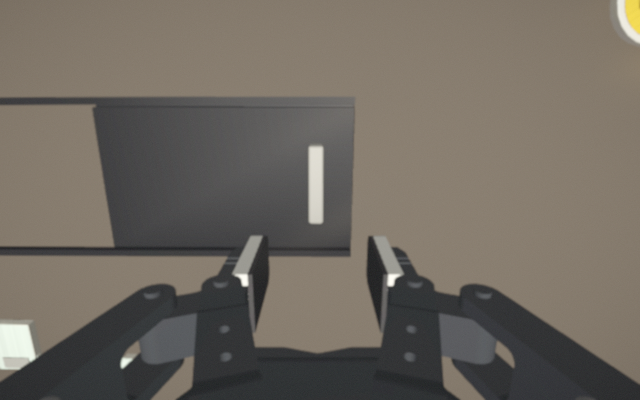

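The lid covers the whole box, flush at the end (352,175). The rib is at (0.557, 0.071), 3 mm from where it should be when shut, and the gripper is clear.

```bash
python3 -c "
from station import robot
print(robot.close_job())"
```

```text
the job is handed in; nothing more can be done
None
```

The coins are put away and the lid is shut. I handed the job in at about 45 s on the clock, and the interface gives no verdict. Five coins were present: three round capsules and two square holders.

- **Lid:** it was about 50 mm open at the start, so I drew it back the rest of the way. At the end I slid it shut until it met the stop, where the force rose to 20 N with no further motion. The rib then measured 3 mm from its calculated shut position, and that 3 mm is within the calibration error.
- **Coins:** the capsules are stacked flat on the disc liner and the holders flat on the square liner. Pictures before closing showed both stacks centred and no coin left on the table. One holder had been knocked about 4 cm aside during the run; I re-measured it and picked it up from its new place.
- **Other things:** I did not touch the medal, dish, caliper, easel or lookalikes, and in the pictures before closing none looked moved. I did not re-measure them. The gripper finished open, about 13 cm above the box's rib.
- **Disagreement:** the cameras differed by up to about 4 mm on the coin positions. I used the side and wrist readings, and every grasp held.

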